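# Load the bolt length gauge and hold its rotary stop on the third click

## Robot

A 7-joint arm with a two-finger parallel gripper is mounted at the origin on the work surface. World frame = base frame: x ahead of the robot, y to its left, z up, the work surface at z = 0. Lengths are in m, angles in rad, forces in N, time in s.
With the tool pointing down it reaches from about 0.35 to 0.9 m from the base axis. Payload 19.9 kg.
Tool frame: the origin (TCP) lies midway between the tips of the shut fingers; the grasp point (between the pads) lies 19 mm behind it (r.grasp_offset is the distance from the TCP to the grasp point, in m); z points along the fingers, y is the direction in which the jaws open and shut (so a half turn about z gives the same grasp; the last joint's range is limited). The gripper opens to 85 mm and grips with 20 to 120 N. Pads are 22 mm wide; open, the fingers measure 114 mm over their backs; the gripper's body (76 mm by 85 mm) begins 54 mm behind the grasp point. The pads swing forward as they close: fully open they stand 13 mm farther back than shut.
Start: joints at [-1.208, 0.417, -0.01, 1.614, 0.005, 1.111, -0.053], TCP at [0.246, 0.575, 0.231] pointing down, gripper open.
Joint ranges: [-2.81, 2.81], [-0.39, 2.02], [-1.27, 1.25], [0.06, 2.57], [-1.19, 4.33], [0.19, 2], [-2.82, 2.82]. Speed limits (rad/s): [1.89, 1.89, 2.39, 2.39, 3.01, 3.01, 3.01].

## Interface

Orientations are given as a 3x3 rotation matrix whose columns are the frame's x, y, z axes.
In Python, from workcell import r, hand, kin, readout, read_camera, order, finder gives the robot as it stands. Calls block until the motion is done:
- r.reach(position, orientation): joint-space move of the TCP to a pose.
- r.movel(position, rate=0.15, ori=None, contact_N=None): straight line of the TCP; ori=None keeps the orientation; rate is the mean speed in m/s. With contact_N (N) it stops when the force on the tool has changed by that much, and returns True; else False.
- r.goto_joints(angles): joint-space move.
- hand.grip(opening): opening from 0.0 (shut) to 1.0 (fully open); the grip force is fixed at half the most; returns when the fingers have stopped.
- r.hold(seconds).
- kin.ik(position, orientation): joint angles nearest the present ones, or None.
- readout.sense(): the state.
- read_camera(name): name is "scene" or "side" or "wrist"; returns a dict with "img" (420x560x3 uint8, blue, green, red), "z_map" (420x560 float32, m along the optical axis (not along the pixel's ray), 0 where there is no reading), "fx", "fy", "cx", "cy" (pixels), "k1" (the pictures are not rectified: a ray, as slopes to the right and down, at radius r is drawn at 1 + k1 r^2 times it, then the intrinsics apply), "R" (3x3) and "t" (3): a world point X has camera coordinates R X + t. Camera axes: x right, y down, z forward; pixel columns grow to the right and rows downward; lengths in m; the calibration is good to about 2 mm. A picture is of the moment at which its call begins.
A pose or a line that the arm cannot do raises r.IKError and nothing moves.
- order.finish_job(): hands the job in, once; it reports no verdict.
Trained networks look in the newest picture that a camera, given by its name, has taken for a name from the list of things; names that differ only in an ending like _2 or _b are one class to them, and where a whole thing is asked for, a point or a joint stands for the part that bears it (a point fixed in the world has none). Each returns a list of dicts, best first, with "conf" (0 to 1); they miss things now and then, are a little off and sometimes report something else, mostly with a low value. They report only what shows in the picture. A call takes as long as a camera call.
- finder.look_for(query, camera): "uv" ([column, row] in pixels, amid what is visible of it).
The state is a dict: "t": time; "q": joint angles; "joint_vel": joint speeds; "joint_efforts": joint torques, N m; "ee_pos": TCP position; "tool_rot": TCP orientation; "contact_force": force on the tool from outside, world axes, zero at the start; "torque": the same for the moment, N m; "width": opening from 0.0 (shut) to 1.0 (fully open).
Only numpy, scipy, OpenCV 4.12 (cv2) and the standard library are available. Lean on these libraries where they do the work, as an engineer would, in place of code of your own. Each camera call takes 0.05 s, during which the arm holds its last target. There are 200 camera calls.

## Task

The bolt length gauge on the bench has a bolt clamped in its open drawer: push the drawer fully home until it snaps into its catch, then turn the black index knob clockwise (seen from above) from its home notch, counting the clicks by feel, to the third click and no further. Finish with the gripper still gripping the knob in that third notch, so that a mate can throw the cam lock; leave the cam lever and the parts standing around the gauge alone.

Things in the scene. Friction and masses are not known exactly. Their poses are not given: they have to be found in the camera images.
- gauge: Bolt length gauge fixed to the bench: steel plate 300 x 160 x 16 mm (x -125 to 175, y -80 to 80 in its frame) with a drawer case and a rotary stop. Origin on the bench under the plate; x is the way the drawer is pushed home, y to the left of that, z up. Its x points roughly to the robot's right, world -y (within 0.31 rad). The vertical axis of the rotary stop is at x 90, y 0 mm.
- case_top (a point): Middle of the grey drawer case's top, 70 mm above the bench, at x -50, y 0 in the gauge's frame. The case is 120 mm long (gauge's x) and 92 mm wide, with a window in the top through which the clamped bolt is seen. The stop's axis lies 80 mm beyond the case's far end.
- drawer (a joint): Opening of the drawer in m: 0 fully home, front plate against the case; starts 0.04 to 0.07 open, 0.08 at most. It slides with about 1 N of friction; a spring ball catch resists with up to about 8 N from 11 to 5 mm open, then pulls it shut over the last 5 mm and keeps it shut with about 4 N.
- drawer_handle (a point): Middle of the drawer's pull handle: a level steel bar 10 mm thick, 64 mm long along the gauge's y, 28 mm before the drawer front (bar centre to face), 46 mm above the bench; axes as the gauge; moves with the drawer. The front plate is 96 mm wide, 17 to 69 mm above the bench. At home the bar is at x -150 mm in the gauge's frame. Bar or plate may be pushed.
- index_knob (a joint): Turn of the rotary stop and its knob in rad, growing clockwise seen from above; 0 in the home notch at the end stop, where it starts. A spring ball clicks into notches 22.5 degrees (0.393 rad) apart: first 0.393, second 0.785, third 1.178, and more up to 2.4. Leaving a notch takes about 0.3 N m, falling to nothing at the crest halfway; then the ball pulls the wheel on into the next notch.
- knob_grip (a point): Middle of the knob's grip: a black tee bar 60 mm long (its x), 18 mm wide (its y), 32 mm tall, from 67 to 99 mm above the bench; this point is on the vertical turning axis, 83 mm up. Below the bar a hub 38 mm across, 6 mm high, on a scalloped steel wheel, 94 mm across, top at 61 mm. In the home notch its x is along the gauge's x; it turns with the stop.
- cam_clamp (a point): Pivot of the cam clamp beside the stop, 61 mm above the bench, at x 90, y 71 in the gauge's frame (axes as the gauge). The clamp is 36 mm wide along x, top at 72 mm; its lever slants from here to 89 mm out along y and up to 105 mm above the bench. A small block, top at 64 mm, with the spring ball stands on the far side of the stop, at x 149 to 169, y -15 to 15 in the gauge's frame.
- cam_lever (a joint): Angle of the cam lever in rad, 0 open as found; a stiff hinge that stays where it is left. To be left alone.
- bolt_a: Spare black-oxide hex bolt standing on its head on the bench, 34 mm across flats, 114 mm tall; origin under its head, z up. Bystander, 12 cm or more from the gauge's middle line.
- bolt_b: A second such bolt.
- socket: Matte steel torque socket standing on the bench, 38 mm across, 50 mm tall; origin under its centre. Bystander.
- plug_gauge: Dark blue rubber plug gauge standing on the bench, 28 mm across, 62 mm tall; origin under its centre. Bystander.

How it is judged:
By the outcome, as a careful person would: the job done as asked, in the order asked, and still so for the second after the job is handed in, while the arm keeps its last pose, push and grip.
It also fails if it takes over 56 s, if anything falls off the work surface, if the arm or the gripper's body presses on something with over 40 N, if the wrist force passes 120 N, or if a joint passes its speed limit or range.

## Working session

There is one attempt and no reset: what is moved stays moved. The work goes in short steps, each a Python script; the robot and the scene stay as the last script left them, time stands still between calls to the robot, and variables do not carry over. Pictures are saved under pics/ and viewed, about 8 in all and at most 12, crops included, and the job is handed in when it is done.

```bash
mkdir -p pics; ls
cat > h.py <<'E'
import numpy as np, cv2
from workcell import r, hand, kin, readout, read_camera, order, finder
def px2w(c,uv,z=None):
    K=np.array([[c['fx'],0,c['cx']],[0,c['fy'],c['cy']],[0,0,1.]])
    p=cv2.undistortPoints(np.array([[uv]],float),K,np.array([c['k1'],0,0,0.]))[0,0]
    ray=np.array([p[0],p[1],1.]); R=np.array(c['R']);t=np.array(c['t'])
    if z is None:
        u,v=int(round(uv[0])),int(round(uv[1])); d=c['z_map'][max(0,v-1):v+2,max(0,u-1):u+2]; d=d[d>0]
        return R.T@(ray*np.median(d)-t) if len(d) else None
    o=-R.T@t; dr=R.T@ray
    return o+dr*(z-o[2])/dr[2]
def cloud(c):
    h,w=c['z_map'].shape
    K=np.array([[c['fx'],0,c['cx']],[0,c['fy'],c['cy']],[0,0,1.]])
    uv=np.stack(np.meshgrid(np.arange(w),np.arange(h)),-1).reshape(-1,1,2).astype(float)
    p=cv2.undistortPoints(uv,K,np.array([c['k1'],0,0,0.])).reshape(-1,2)
    d=c['z_map'].reshape(-1,1)
    P=(np.c_[p,np.ones(len(p))]*d-np.array(c['t']))@np.array(c['R'])
    P[d[:,0]<=0]=np.nan
    return P.reshape(h,w,3)
E
python3 - <<'E'
from h import *
ims=[]
for n in ['scene','side']:
    c=read_camera(n); cv2.imwrite(f'pics/{n}0.png',c['img'])
    for q in ['case_top','drawer_handle','knob_grip','cam_clamp','bolt_a','socket','plug_gauge']:
        for f in finder.look_for(q,n)[:2]:
            p=px2w(c,f['uv']); print(n,q,np.round(f['uv']),round(f['conf'],2),None if p is None else np.round(p,3))
s=readout.sense();print(s['t'],s['contact_force'],s['width'])
E
```

```text
pics
scene case_top [266. 279.] 0.64 [ 0.624 -0.155  0.062]
scene case_top [319. 297.] 0.35 [ 0.714 -0.155  0.084]
scene drawer_handle [277. 193.] 0.56 [0.549 0.008 0.071]
scene drawer_handle [186. 239.] 0.47 [ 0.468 -0.153  0.059]
scene knob_grip [251. 297.] 0.69 [ 0.625 -0.202  0.076]
scene cam_clamp [264. 278.] 0.92 [ 0.62  -0.156  0.062]
scene bolt_a [198. 197.] 0.77 [ 0.432 -0.072  0.067]
scene bolt_a [184. 236.] 0.56 [ 0.465 -0.154  0.068]
scene socket [368. 231.] 0.66 [0.721 0.033 0.043]
scene plug_gauge [359. 282.] 0.84 [ 0.75  -0.075  0.047]
scene plug_gauge [266. 281.] 0.42 [ 0.626 -0.159  0.061]
side case_top [353. 257.] 0.76 [ 0.589 -0.126  0.018]
side drawer_handle [244. 207.] 0.83 [0.53  0.027 0.05 ]
side drawer_handle [318. 158.] 0.38 [0.702 0.037 0.035]
side knob_grip [399. 265.] 0.77 [ 0.587 -0.193  0.061]
side cam_clamp [357. 251.] 0.69 [ 0.585 -0.132  0.04 ]
side bolt_a [304. 307.] 0.72 [ 0.456 -0.152  0.068]
side bolt_a [237. 285.] 0.57 [ 0.426 -0.074  0.065]
side socket [320. 160.] 0.6 [0.704 0.034 0.032]
side plug_gauge [386. 177.] 0.62 [ 0.735 -0.072  0.039]
side plug_gauge [428. 195.] 0.17 [ 0.702 -0.158  0.079]
0.8 [-0.30685931 -0.01434054  1.33998846] 1.0024423161661824
```

```bash
python3 -c "
import cv2,numpy as np
a=cv2.imread('pics/scene0.png')[130:370,130:430];b=cv2.imread('pics/side0.png')[120:360,180:480]
cv2.imwrite('pics/ab.png',cv2.resize(np.vstack([a,b]),None,fx=1.25*2*.5,fy=1.25))
cv2.imwrite('pics/ab.png',cv2.resize(np.hstack([a,b]),(800,320)))"
```

```text
(no output)
```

View pics/ab.png

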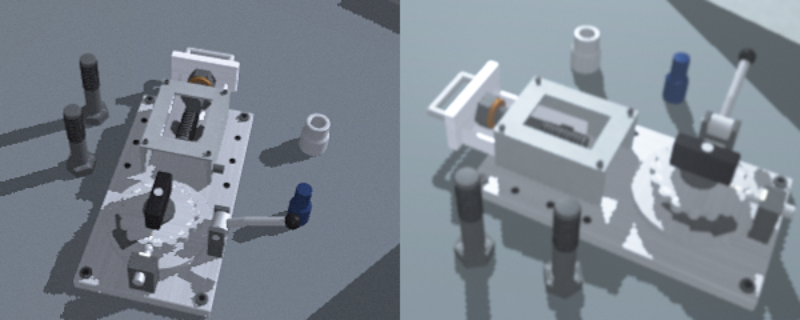

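The left half (scene) shows the open drawer at top (handle about 286,169), the case top centred about (270,224) and the black knob about (249,278), with the cam lever and plug on the right and two bolts on the left. The right half (side) agrees, with the knob about (409,238). The finder's points for the case and knob are off, so I'll fit the pose from corners and the cloud.

Run:
```python
from h import *
cor={'scene':[(168,80),(229,95),(214,158),(145,148)],'side':[(540,77),(637,115),(598,168),(497,125)]}
off={'scene':(130,130),'side':(180-300,120)}
G={}
for n in cor:
    c=read_camera(n)
    P=np.array([px2w(c,(u/1.3333+off[n][0],v/1.3333+off[n][1]),.07) for u,v in cor[n]])[:,:2]
    print(n,'corners',P.round(3).tolist(),'mean',P.mean(0).round(4))
    W=cloud(c); I=c['img'].astype(int); z=W[...,2]
    near=np.linalg.norm(W[...,:2]-P.mean(0),axis=-1)<.085
    m=near&(abs(z-.07)<.005)&(I.sum(-1)>250); q=W[m][:,:2]
    m2=cv2.morphologyEx(m.astype(np.uint8),cv2.MORPH_OPEN,np.ones((3,3)))
    k,l,st,_=cv2.connectedComponentsWithStats(m2); i=1+np.argmax(st[1:,4])
    rc=cv2.minAreaRect(W[l==i][:,:2].astype(np.float32)*1000); print(' case rect mm',np.round(rc[0],1),np.round(rc[1],1),round(rc[2],2),(l==i).sum())
    # knob: dark, high, ~0.14 m along -y
    d=P.mean(0)+[0,-.14]
    m=(np.linalg.norm(W[...,:2]-d,axis=-1)<.07)&(abs(z-.099)<.006)&(I.sum(-1)<200)
    q=W[m]; print(' knob top n',m.sum(),np.median(q,0).round(4) if m.any() else None)
    if m.sum()>20: rc=cv2.minAreaRect(q[:,:2].astype(np.float32)*1000); print('  rect',np.round(rc[0],1),np.round(rc[1],1),round(rc[2],1))
```

```text
scene corners [[0.514, -0.005], [0.598, 0.013], [0.631, -0.089], [0.55, -0.119]] mean [ 0.5732 -0.05  ]
 case rect mm [569.2 -49.5] [ 92.4 123.7] 17.26 1922
 knob top n 386 [ 0.6129 -0.19    0.0997]
  rect [ 610.6 -184.1] [18.5 60.5] 17.0
side corners [[0.6, 0.014], [0.626, -0.097], [0.544, -0.115], [0.516, -0.005]] mean [ 0.5716 -0.0508]
 case rect mm [569.7 -51.2] [ 94.7 120.6] 17.17 3107
 knob top n 289 [ 0.608  -0.198   0.0977]
  rect [ 608.8 -185.6] [14.8 55.5] 19.1
```

```bash
cat >> h.py <<'E'
a=np.radians(17.15); gx=np.array([np.sin(a),-np.cos(a),0]); gy=np.array([np.cos(a),np.sin(a),0]); O=np.array([.5843,-.0981,0])
def W_(x,y,z): return O+x*gx+y*gy+np.array([0,0,z])
def ori(th,s=1): # th: clockwise turn from home; s=+-1 half turn
    y=s*(np.cos(th)*gy+np.sin(th)*gx)   # clockwise from above: gy -> gx
    z=np.array([0,0,-1.]); return np.column_stack([np.cross(y,z),y,z])
E
python3 - <<'E'
from h import *
for s in (1,-1):
    print(s,[None if (q:=kin.ik(p,ori(t,s))) is None else np.round(q,2).tolist() for p,t in [(W_(-.265,0,.2),0),(W_(-.265,0,.035),0),(W_(-.166,0,.035),0),(W_(.09,0,.15),0),(W_(.09,0,.073),0),(W_(.09,0,.073),.6),(W_(.09,0,.073),1.3)]])
E
```

```text
1 [[-0.71, 0.3, 0.42, 1.9, -0.15, 0.98, 0.08], [-0.65, 0.55, 0.36, 2.0, -0.31, 0.64, 0.22], [-0.51, 0.58, 0.43, 1.97, -0.38, 0.67, 0.46], [-0.33, 0.67, 0.83, 1.67, -0.55, 1.05, 0.98], [-0.24, 0.73, 0.69, 1.71, -0.57, 0.91, 0.99], [-0.22, 0.72, 0.66, 1.71, -0.54, 0.9, 0.36], [-0.24, 0.73, 0.7, 1.71, -0.58, 0.91, -0.31]]
-1 [[-1.2, 0.48, 1.09, 1.91, -0.49, 1.05, -2.74], [-1.14, 0.86, 1.08, 2.01, -1.0, 0.92, -2.36], [-0.95, 0.88, 1.08, 1.99, -1.0, 0.94, -2.18], [-0.46, 0.8, 1.08, 1.68, -0.76, 1.15, -2.01], [-0.45, 0.93, 1.08, 1.72, -0.93, 1.09, -1.9], [-0.45, 0.93, 1.08, 1.72, -0.93, 1.09, -2.5], [0.02, 0.64, 0.31, 1.7, -0.25, 0.84, 2.58]]
```

Run:
```python
from h import *
hand.grip(0.0)
r.reach(W_(-.265,0,.16),ori(0))
r.movel(W_(-.265,0,.036),rate=.12)
f0=np.array(readout.sense()['contact_force'])
for i in range(4):
    hit=r.movel(W_(-.158,0,.036),rate=.035,contact_N=18)
    s=readout.sense(); x=(np.array(s['ee_pos'])-O)@gx
    print(hit,'x',x.round(4),'f along',((np.array(s['contact_force'])-f0)@gx).round(1),s['t'])
    if not hit or x>-.172: break
c=read_camera('side'); cv2.imwrite('pics/side1.png',cv2.resize(c['img'][120:330,180:460],(800,600)))
```

```text
True x -0.166 f along -2.8 7.2
```

View pics/side1.png

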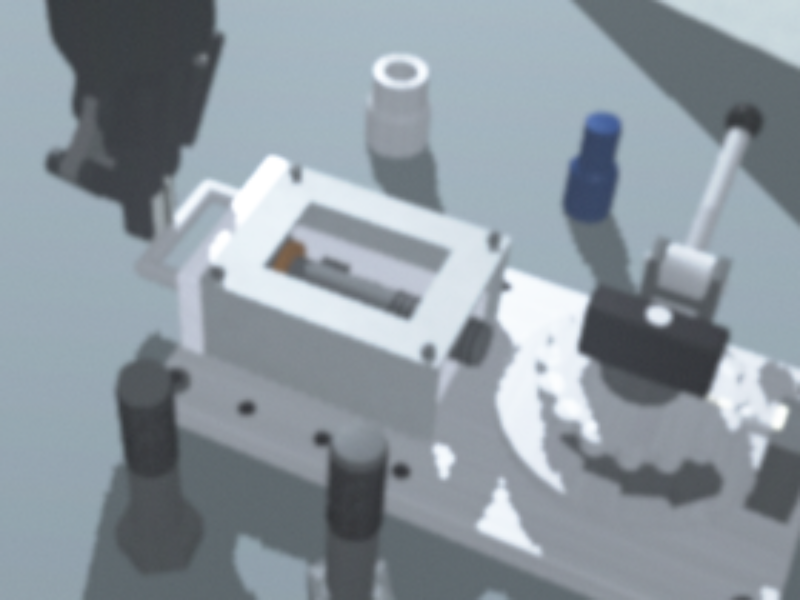

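Fingers stand against the handle (about 165,235), and the front plate looks flush against the case. The stop at x -166 mm is where the home position predicts. I'll press once more to confirm, then go to the knob.

Run:
```python
from h import *
hit=r.movel(W_(-.156,0,.036),rate=.03,contact_N=22)
print(hit,((np.array(readout.sense()['ee_pos'])-O)@gx).round(4))
r.movel(W_(-.20,0,.036),rate=.12); r.movel(W_(-.20,0,.19),rate=.2)
hand.grip(.55)
r.reach(W_(.09,0,.18),ori(0))
c=read_camera('wrist'); cv2.imwrite('pics/wrist1.png',c['img'])
Wd=cloud(c); m=(abs(Wd[...,2]-.099)<.006)&(c['img'].astype(int).sum(-1)<220)&(np.linalg.norm(Wd[...,:2]-W_(.09,0,0)[:2],axis=-1)<.06)
q=Wd[m][:,:2]
if len(q)>20: print(cv2.minAreaRect((q*1000).astype(np.float32)),len(q))
c=read_camera('side')
Wd=cloud(c); z=Wd[...,2]; L=(Wd-O)@gx; Y=(Wd-O)@gy
m=(abs(Y)<.04)&(z>.062)&(z<.074)&(L<-.05)&(L>-.2); print('front/case min x',np.nanpercentile(L[m],[0.5,1,5]))
m=(abs(Y)<.03)&(z>.042)&(z<.056)&(L<-.13)&(L>-.25); print('bar x',np.percentile(L[m],[2,50,98]),m.sum())
print(W_(.09,0,0),readout.sense()['t'],readout.sense()['width'])
```

```text
True -0.166
front/case min x [-0.12040064 -0.1198205  -0.11780802]
bar x [-0.15254357 -0.14610883 -0.13402001] 254
[ 0.61083869 -0.18409824  0.        ] 10.5583 0.5493094931910351
```

View pics/wrist1.png

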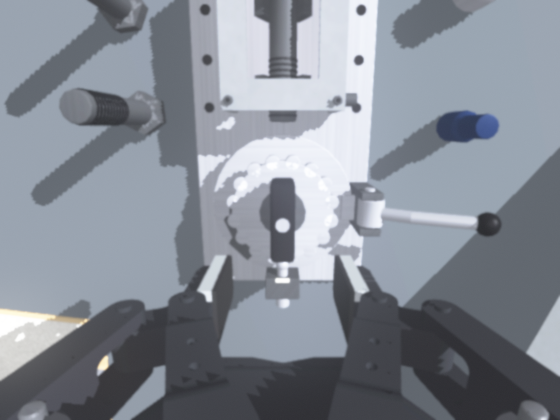

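The drawer is home: the bar fits x -0.15. In the wrist picture the knob is square to the jaws and centred, at column 284 against a jaw middle of about 283. The cam lever, at columns 370–490, is clear. Next I grip and turn with joint 7 alone.

Run:
```python
from h import *
h=r.movel(W_(.09,0,.075),rate=.08,contact_N=12); print('descend hit',h)
s=readout.sense(); f0=np.array(s['contact_force']); t0=np.array(s['torque'])
hand.grip(0.0)
s=readout.sense(); print(s['t'],s['width'],np.array(s['ee_pos']).round(4),'df',(np.array(s['contact_force'])-f0).round(1),'dT',(np.array(s['torque'])-t0).round(2))
q0=np.array(s['q']); np.save('q0.npy',q0); np.save('t0.npy',t0)
for d in np.arange(1,8)*np.radians(3.75):
    q=q0.copy(); q[6]-=d; r.goto_joints(q); r.hold(.1); s=readout.sense()
    print('cmd',d.round(3),'act',(q0[6]-s['q'][6]).round(3),'Tz',(np.array(s['torque'])-t0)[2].round(3),'j7',round(s['joint_efforts'][6],3),'F',(np.array(s['contact_force'])-f0).round(1),round(s['t'],2))
```

```text
descend hit False
12.3917 0.20082823269151776 [ 0.6113 -0.184   0.0755] df [0.9 2.  4.3] dT [ 0.26 -0.11 -0.01]
cmd 0.065 act 0.064 Tz 0.183 j7 -0.294 F [ 0.4  0.4 -0.3] 12.74
cmd 0.131 act 0.129 Tz 0.224 j7 -0.288 F [-0.2  1.5  0.2] 13.09
cmd 0.196 act 0.194 Tz 0.23 j7 -0.296 F [-1.2  1.6  0.8] 13.44
cmd 0.262 act 0.26 Tz -0.28 j7 0.232 F [0.2 2.  1.9] 13.79
cmd 0.327 act 0.325 Tz -0.377 j7 0.362 F [-0.9  1.6  1.9] 14.14
cmd 0.393 act 0.39 Tz -0.095 j7 0.042 F [-2.4  1.4  3.2] 14.49
cmd 0.458 act 0.456 Tz 0.136 j7 -0.191 F [-1.3  1.   4.5] 14.84
```

The first click is clear by torque: positive, then a flip to negative, then zero at about 0.42. I'll continue to the third.

Run:
```python
from h import *
q0=np.load('q0.npy'); t0=np.load('t0.npy'); clicks=1; up=False; prev=1; seen=False
for d in np.arange(.52,1.30,.05):
    q=q0.copy(); q[6]-=d; r.goto_joints(q); r.hold(.1); s=readout.sense(); T=(np.array(s['torque'])-t0)[2]
    if T<-.12: seen=True
    if seen and T>-.10: clicks+=1; seen=False; print('click',clicks)
    print('cmd',d.round(3),'act',(q0[6]-s['q'][6]).round(3),'Tz',T.round(3),round(s['t'],2))
    if clicks==3: break
    if d>=1.19: break
for n in ['wrist','scene']:
    c=read_camera(n); cv2.imwrite(f'pics/{n}2.png',c['img'])
s=readout.sense(); print(s['width'],np.array(s['contact_force']).round(1))
```

```text
cmd 0.52 act 0.519 Tz 0.182 15.19
cmd 0.57 act 0.569 Tz -0.135 15.54
click 2
cmd 0.62 act 0.619 Tz 0.074 15.89
cmd 0.67 act 0.669 Tz -0.206 16.24
click 3
cmd 0.72 act 0.719 Tz -0.034 16.59
0.19801538598800203 [-2.5  0.5  5. ]
```

View pics/wrist2.png

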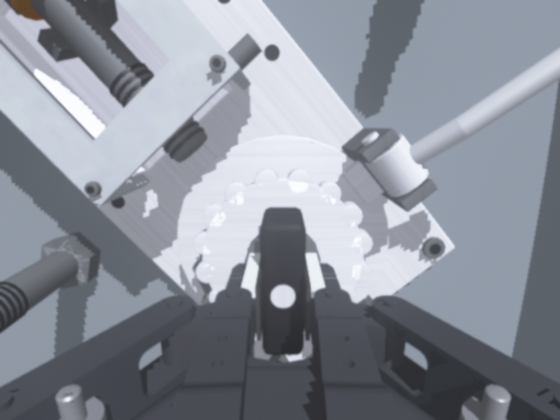

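View pics/scene2.png

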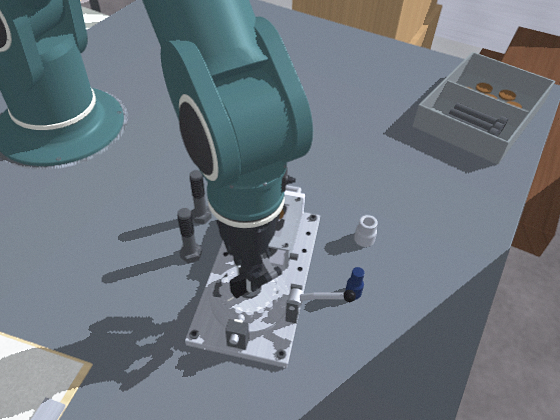

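My counter tripped on torque noise. The hand is at 0.72 rad and the wrist picture shows the bar (283,280) straight in the jaws, so this is only just short of the second notch. I'll go on, judging by averaged torque against angle.

Run:
```python
from h import *
q0=np.load('q0.npy'); t0=np.load('t0.npy')
for d in [.76,.80,.84,.88,.92,.96,1.0,1.04,1.08,1.12,1.15,1.178]:
    q=q0.copy(); q[6]-=d; r.goto_joints(q); T=[];J=[]
    for _ in range(8):
        r.hold(.03); s=readout.sense(); T.append(s['torque'][2]-t0[2]); J.append(s['joint_efforts'][6])
    print('cmd',d,'act',(q0[6]-s['q'][6]).round(3),'Tz',np.mean(T).round(3),'sd',np.std(T).round(3),'j7',np.mean(J).round(3),round(s['t'],2))
```

```text
cmd 0.76 act 0.759 Tz -0.245 sd 0.083 j7 0.161 17.21
cmd 0.8 act 0.798 Tz 0.251 sd 0.017 j7 -0.306 17.73
cmd 0.84 act 0.838 Tz 0.192 sd 0.03 j7 -0.229 18.24
cmd 0.88 act 0.879 Tz 0.02 sd 0.034 j7 -0.063 18.76
cmd 0.92 act 0.919 Tz -0.096 sd 0.043 j7 0.056 19.27
cmd 0.96 act 0.959 Tz -0.021 sd 0.02 j7 -0.032 19.79
cmd 1.0 act 0.999 Tz -0.166 sd 0.02 j7 0.111 20.31
cmd 1.04 act 1.039 Tz -0.022 sd 0.034 j7 -0.023 20.82
cmd 1.08 act 1.079 Tz -0.473 sd 0.024 j7 0.408 21.34
cmd 1.12 act 1.119 Tz -0.544 sd 0.047 j7 0.491 21.86
cmd 1.15 act 1.149 Tz -0.259 sd 0.195 j7 0.199 22.38
cmd 1.178 act 1.177 Tz -0.143 sd 0.03 j7 0.12 22.89
```

Run:
```python
from h import *
q0=np.load('q0.npy'); t0=np.load('t0.npy')
for d in [1.19,1.20]:
    q=q0.copy(); q[6]-=d; r.goto_joints(q); T=[]
    for _ in range(8): r.hold(.04); s=readout.sense(); T.append(s['torque'][2]-t0[2])
    print('cmd',d,'Tz',np.mean(T).round(3),np.std(T).round(3))
    if np.mean(T)>-.06: break
print(s['t'],s['width'],np.array(s['ee_pos']).round(4),np.array(s['contact_force']).round(1))
c=read_camera('wrist'); cv2.imwrite('pics/wrist3.png',c['img'])
W=cloud(c); print('dark-top pts',(abs(W[...,2]-.099)<.006).sum())
c=read_camera('side'); cv2.imwrite('pics/side3.png',cv2.resize(c['img'][120:330,180:460],(800,600)))
```

```text
cmd 1.19 Tz 0.207 0.028
23.475 0.20007167239410018 [ 0.6113 -0.184   0.0755] [-3.2  0.8  5.7]
dark-top pts 6553
```

View pics/wrist3.png

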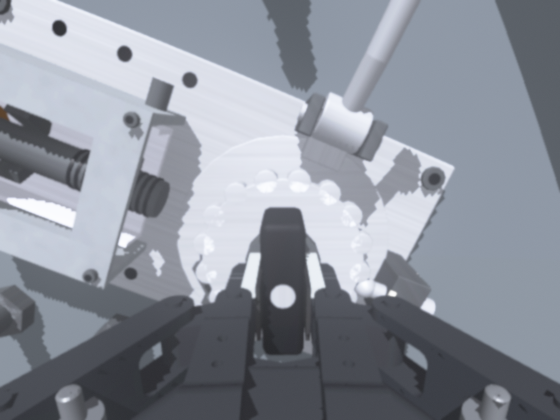

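View pics/side3.png

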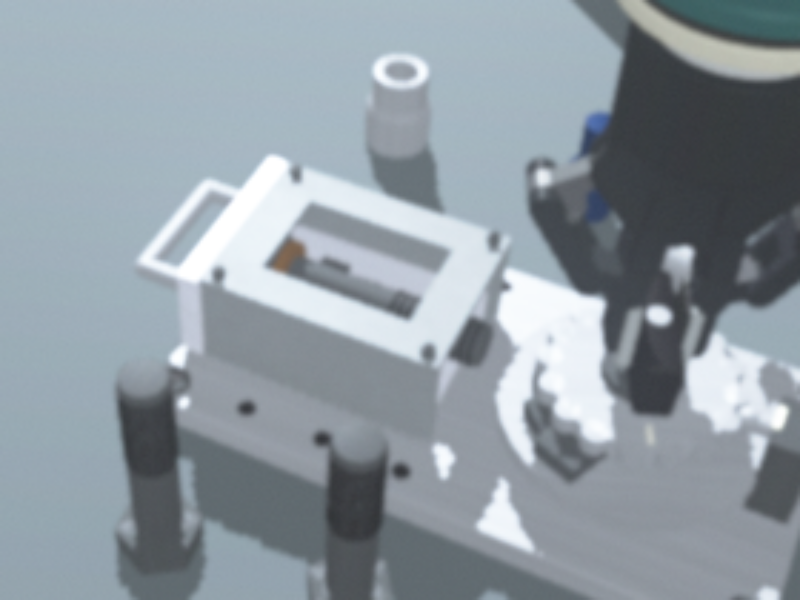

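The bar is vertical between the pads, at (283,280). The plate edge slopes about 22° from horizontal, which means a turn of about 67.5°. The drawer is flush, and the bolts, socket and lever stand where they were. Torque changes sign between 1.178 and 1.19, so I settle in the middle and hand in.

Run:
```python
from h import *
q0=np.load('q0.npy'); t0=np.load('t0.npy')
q=q0.copy(); q[6]-=1.183; r.goto_joints(q); r.hold(.6); T=[]
for _ in range(8): r.hold(.04); s=readout.sense(); T.append(s['torque'][2]-t0[2])
print((q0[6]-s['q'][6]).round(4),'Tz',np.mean(T).round(3),s['width'],s['t'])
order.finish_job()
```

```text
1.1815 Tz 0.034 0.1985608899481839 24.7583
the job is handed in; nothing more can be done
```

The drawer is shut in its catch, the knob is in its third notch with the gripper still holding it, and the job was handed in at about 24.8 s.

- **Drawer:** I pushed it home by the handle bar with shut fingers. A second push of up to 22 N stopped at the same spot. The pictures show the front plate flush, and depth puts the bar at about x -146 to -150 mm against -150 mm nominal.
- **Knob:** I gripped it at home and turned it clockwise with joint 7 only. The last reading was 1.1815 rad (third notch 1.178) with the turning torque near zero (0.03 N m). The wrist picture showed about 67.5° of turn and no visible slip in the jaws.
- **Surroundings:** In the last pictures the cam lever, bolts and socket looked unmoved. The plug gauge was partly hidden behind the gripper there.

**Checks that disagreed:**
- My automatic click counter reported "3" at 0.72 rad, tripped by torque noise. I dropped it and counted by averaged torque against joint angle instead. The torque was clean around the first and third notches, but noisier around the second.
- At 1.19 rad the torque read +0.2 N m, so I backed off about 0.007 rad to the middle of the third notch before handing in.
- The image networks placed the case, and in most cases the knob, wrongly. I used fits to the depth data from the two cameras instead, and these agreed to about 2 mm.

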